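Set the tray divider for a long block

ROBOT

A 7-joint arm with a two-finger parallel gripper is mounted at the origin on a cart in front of the work surface, level with it; the furniture and walls round the work are solid. World frame = base frame: x ahead of the robot, y to its left, z up, the work surface at z = 0. Lengths are in m, angles in rad, forces in N, time in s.
With the tool pointing down it reaches from about 0.35 to 0.9 m from the base axis. Payload 7.2 kg.
Tool frame: the origin (TCP) lies midway between the tips of the shut fingers; the grasp point (between the pads) lies 19 mm behind it (r.pinch_z is the distance from the TCP to the grasp point, in m); z points along the fingers, y is the line along which they close (so a half turn about z gives the same grasp; the last joint's range is limited). The gripper opens to 88 mm and grips with 3 to 60 N. Pads are 20 mm wide; open, the fingers measure 115 mm over their backs; the gripper's body (75 mm by 178 mm) begins 61 mm behind the grasp point.
Start: joints at [1.272, 0.411, -0.013, 1.596, 0.006, 1.134, -0.082], TCP at [0.143, -0.608, 0.223] pointing down, gripper open.
Joint ranges: [-2.95, 2.95], [-0.29, 1.99], [-1.47, 1.44], [0.14, 2.54], [-1.03, 4.17], [0.13, 1.85], [-2.86, 2.86]. Speed limits (rad/s): [2.39, 2.39, 3.01, 3.01, 3.14, 3.14, 3.14].

INTERFACE

Orientations are given as a unit quaternion [w, x, y, z].
In Python, from bench import r, capture, order gives the robot as it stands. The module is installed in compiled form; this text tells all that it offers.
- The arm moves only by the shell command python3 -m pendant 'ROWS' [OPENING] [FORCE]. ROWS is a JSON object of lists of equal length, an entry for each row: "linear": the shift along the tool's x, y, z in m, a list of three; "turn": the turn about the tool's z in rad. A call has 1 to 10 rows; each row shifts and turns the commanded pose from where the row before left it, along the tool's axes as they then stand; what a row does not reach is not made up. A row lasts 1/8 s, in which the tool goes at most 62.5 mm and 10.7 degrees, less where a joint would pass 70% of its speed; a pose out of reach is approached as far as the arm can. A call with a gripper value outside its range is refused whole. OPENING is the opening, from -1 (shut) to 1 (fully open), so that 0 is half open, set as the call begins (- or left out, the last holds). The fingers move at their own pace and stop on an object; FORCE is the grip in N (left out, the last holds). Time passes only in rows, so rows that do not move let the fingers close. It gives the time, the measured TCP pose, the force, the opening and the grip force at its end, in the units of the state.
- r.sense(): the state, without advancing time (a new reading comes with each control period).
- capture(name): name is "side" or "top" or "wrist"; returns a dict with "color" (400x640x3 uint8, red, green, blue), "vfov" (degrees; the focal length in pixels is half the picture's height over the tangent of half this angle, whatever the lens; pixels are square), "cx", "cy" (the principal point, pixels), "world_from_camera" (4x4, takes a point from camera to world coordinates). Camera axes: x right, y up, looking along -z (the intrinsics and any distortion apply to the point x, -y, -z); pixel columns grow to the right and rows downward; lengths in m; the calibration is good to about 2 mm. A picture is of the moment at which its call begins. There is no depth.
- order.close_job(): hands the job in; it is judged then, once.
The state is a dict: "time_s": time; "qpos": joint angles; "qd": joint speeds; "effort": joint torques, N m; "position": TCP position; "tcp_rot": TCP orientation; "contact_force": force on the tool from outside, world axes, zero at the start; "moment": the same for the moment, N m; "gripper_width": finger opening in m; "grip_force": force on a finger pad.
Only numpy, scipy, OpenCV 4.12 (cv2) and the standard library are available. Lean on these libraries where they do the work, as an engineer would, in place of code of your own. Each camera call takes 0.05 s, during which the arm holds its last target. There are 200 camera calls.

TASK

The long walnut block must lie in the wooden parts tray beside the small carved blank, but the tray's divider stands in its way. First slide the divider by its grip tab towards the carved blank, far enough that the block fits into the empty compartment, but without pushing the blank; then lift the walnut block, turn it along the tray and set it down (do not drop it) flat on the floor of the long compartment.

Things in the scene. Friction and masses are not known exactly. Their poses are not given: they have to be found in the camera images.
- tray: Shallow open pale wooden parts tray, fixed to the table, 120 (x) x 360 (y) x 30 mm high outside. Origin: centre of its underside, on the table; its own y axis runs along its length, towards the end where the carved blank lies. Walls 10 mm thick, floor 8 mm thick, so the inside is 100 x 340 mm (its end walls' inner faces lie at y = -170 and +170 mm) and the rim is 30 mm above the table.
- divider (a joint): Position of the tray's sliding wooden divider: the y of the divider's middle along the tray's own y axis in m, 0 half-way, growing towards the carved blank, range -0.145 to 0.145. The divider is 12 mm thick along y and fills the tray's width; a bar on it rides on both rims (top 39 mm above the table). It slides with about 2 N of friction and stays where it is left.
- divider_grip (a point): Centre of the upright grip tab in the middle of the divider, 61 mm above the table. The tab is 44 mm wide across the tray (x), 12 mm thick along the tray (y) and stands from 39 to 81 mm above the table. Axes as the tray's.
- walnut_mid (a point): Centre of the long dark rough-sawn walnut block, 217 (x) x 52 (y) x 41 (z) mm, 0.26 kg, lying on the table to the right of the tray. The only long plain block there; the strop block near it is much smaller (118 x 26 x 12 mm, wedge-ended).
- blank_mid (a point): Centre of the small light carved blank, 58 (x) x 31 (y) x 30 (z) mm with knife facets, lying on the tray's floor at one end, its 58 mm length roughly across the tray. It is loose (28 g) and stays where it is.

How it is judged:
By the outcome, as a careful person would: the job done as asked, in the order asked, and still so for the second after the job is handed in, with the robot touching nothing.
It also fails if it takes over 56 s, if anything falls off the work surface, if the arm or the gripper's body presses on something with over 40 N, if the wrist force passes 120 N, or if a joint passes its speed limit or range.

## Working session

There is one attempt and no reset: what is moved stays moved. The work goes in short steps, Python scripts to look and compute and a shell command to move; the robot and the scene stay as the last step left them, time stands still between calls to the robot, and variables do not carry over. Pictures are saved under pics/ and viewed, at most 10 in all, crops included, and the job is handed in when it is done.

```bash
mkdir -p pics
cat > h.py <<'E'
import numpy as np, cv2
from bench import r, capture, order
def save(c,n): cv2.imwrite('pics/'+n+'.png',c['color'][:,:,::-1])
def ray(c,u,v):
    f=200/np.tan(np.radians(c['vfov'])/2)
    d=np.array([(u-c['cx'])/f,-(v-c['cy'])/f,-1]); T=np.array(c['world_from_camera'])
    return T[:3,3],T[:3,:3]@d
def onz(c,u,v,z):
    o,d=ray(c,u,v); return o+d*(z-o[2])/d[2]
E
python3 - <<'E'
from h import *
for n in ('top','side'):
    c=capture(n); save(c,n+'0'); print(n,{k:v for k,v in c.items() if k!='color'})
s=r.sense(); print(s, r.pinch_z)
E
```

```text
top {'vfov': 49.01895834600893, 'cx': 317.3916845300044, 'cy': 204.92030629735166, 'world_from_camera': array([[-0.02436304,  0.98163382, -0.18921279,  0.31462476],
       [-0.99967604, -0.02531661, -0.00262399, -0.14449362],
       [-0.00736603,  0.18908756,  0.9819326 ,  1.00923815],
       [ 0.        ,  0.        ,  0.        ,  1.        ]])}
side {'vfov': 51.638446110571145, 'cx': 317.63724814432595, 'cy': 202.93032132116886, 'world_from_camera': array([[ 0.99341518,  0.08286141, -0.07912189,  0.43685684],
       [-0.11412304,  0.65473027, -0.74719757, -0.84260125],
       [-0.01011034,  0.75130704,  0.65987538,  0.66958477],
       [ 0.        ,  0.        ,  0.        ,  1.        ]])}
{'time_s': 0.1, 'qpos': array([ 1.27179391,  0.41181349, -0.01271068,  1.59695091,  0.00560016,
        1.13429718, -0.08220995]), 'qd': array([-0.00040828, -0.00235889,  0.00013872, -0.00281745, -0.00079191,
       -0.00101588,  0.0003    ]), 'effort': array([ 2.70892328e-03, -5.89096248e+01,  6.44389261e-01, -2.91711044e+01,
       -5.37202740e-02,  1.44550687e-02,  1.69924397e-05]), 'position': array([ 0.14283255, -0.60799556,  0.22190105]), 'tcp_rot': array([-7.04235890e-04,  9.93347660e-01,  1.15151691e-01, -1.32879204e-04]), 'contact_force': array([-0.06926412,  0.1547134 ,  1.01485874]), 'moment': array([-0.03647303,  0.00274336,  0.01497797]), 'grip_force': 0.0, 'gripper_width': 0.08799331870800296} 0.0187
```

View pics/top0.png

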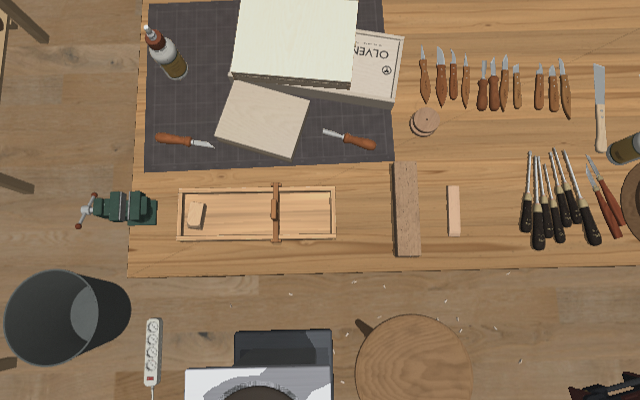

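View pics/side0.png

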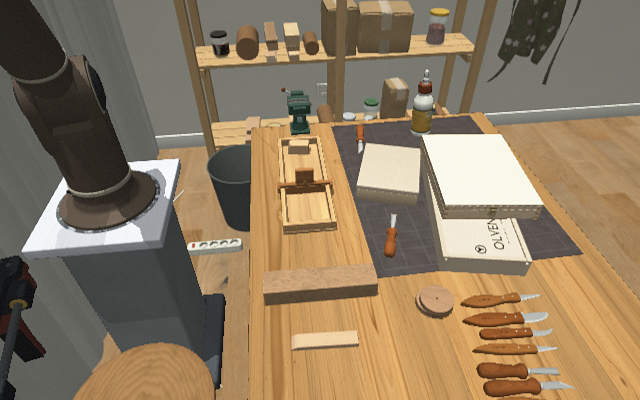

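The top view shows the tray at cols 178–336, rows 185–241. The divider is at col ~275, the blank at ~(196,215), and the walnut block spans (393–421, 161–257). I'll enlarge it to get the corners.

Run:
```python
from h import *
c=capture('top'); im=c['color'][:,:,::-1]
a=cv2.resize(im[155:265,170:350],None,fx=4.4,fy=4.4,interpolation=cv2.INTER_CUBIC)
cv2.imwrite('pics/crop.png',a[:484])
# walnut mask
sub=im.copy(); hsv=cv2.cvtColor(im,cv2.COLOR_BGR2HSV); print(hsv[200,407],hsv[200,440],hsv[220,407],hsv[215,196],hsv[215,230],hsv[255,350])
m=(hsv[:,:,2]<150).astype(np.uint8); m[:, :385]=0; m[:,430:]=0; m[:156]=0; m[262:]=0
m=cv2.morphologyEx(m,cv2.MORPH_OPEN,np.ones((5,5)))
k=max(cv2.findContours(m,0,2)[0],key=cv2.contourArea); R=cv2.minAreaRect(k); b=cv2.boxPoints(R); print(R)
for p in b: print(p,onz(c,*p,.041),onz(c,*p,0))
for p in [(178,189),(333,185),(336,237),(179,241),(275,209),(196,215)]: print(p,onz(c,*p,.03))
```

```text
[ 15  90 168] [ 15 112 168] [ 15  89 155] [ 16  87 217] [ 15 103 180] [ 16 116 161]
((391.0, 209.5), (91.0, 12.0), 90.0)
[385. 164.] [ 0.59245861 -0.29875078  0.041     ] [ 0.60422347 -0.30528279  0.        ]
[397. 164.] [ 0.59173237 -0.32613914  0.041     ] [ 0.60346648 -0.33383091  0.        ]
[397. 255.] [ 0.38469957 -0.31398797  0.041     ] [ 0.38766689 -0.32116521  0.        ]
[385. 255.] [ 0.38535593 -0.28766653  0.041     ] [ 0.38835104 -0.29372918  0.        ]
(178, 189) [0.54876127 0.17700704 0.03      ]
(333, 185) [ 0.54889452 -0.17878611  0.03      ]
(336, 237) [ 0.42905016 -0.18178349  0.03      ]
(179, 241) [0.42892727 0.17047087 0.03      ]
(275, 209) [ 0.4963682  -0.04540668  0.03      ]
(196, 215) [0.48714249 0.13392873 0.03      ]
```

View pics/crop.png

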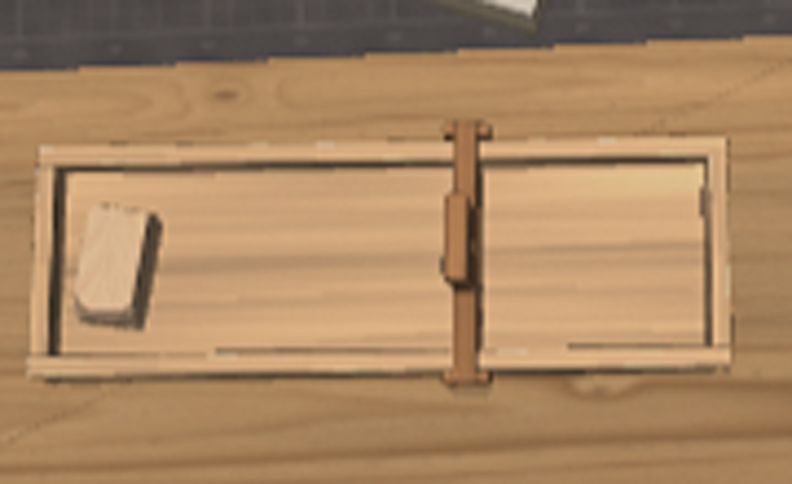

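The crop shows the rim corners at (40,148), (725,138), (730,365) and (28,373), the tab top at about (447–470, 193–282), and the blank top at (75–152, 203–320).

Run:
```python
from h import *
c=capture('top'); im=c['color'][:,:,::-1]
P=lambda u,v,z: onz(c,u/4.4+170-.4,v/4.4+155-.4,z)
rim=np.array([P(u,v,.03) for u,v in [(40,148),(725,138),(730,365),(28,373)]]); 
print('rim',rim.round(4),rim.mean(0),[np.linalg.norm(rim[i]-rim[i-1]) for i in range(4)])
ax=(rim[0]+rim[3]-rim[1]-rim[2]); ax/=np.linalg.norm(ax); C=rim.mean(0); print('axis',ax)
for n,z,L in [('tab',.081,[(447,193),(470,193),(467,283),(446,282)]),('bar',.039,[(455,122),(478,122),(476,382),(454,382)]),('blank',.038,[(92,203),(152,208),(130,320),(75,310)])]:
    q=np.array([P(u,v,z) for u,v in L]); print(n,q.round(4),q.mean(0),'ty',((q-C)@ax).round(4))
a=cv2.resize(im[150:265,375:475],None,fx=5,fy=5,interpolation=cv2.INTER_CUBIC); 
s=capture('side'); b=cv2.resize(s['color'][255:315,255:385,::-1],None,fx=2,fy=2,interpolation=cv2.INTER_CUBIC)
o=np.zeros((600,800,3),np.uint8);o[:575,:500]=a;o[:120,510:770]=b;cv2.imwrite('pics/wal.png',o)
```

```text
rim [[ 0.5505  0.1755  0.03  ]
 [ 0.5465 -0.1819  0.03  ]
 [ 0.4278 -0.1806  0.03  ]
 [ 0.4328  0.1774  0.03  ]] [ 0.48941524 -0.0023977   0.03      ] [np.float64(0.11777032088557761), np.float64(0.35736393656743626), np.float64(0.11872000470191994), np.float64(0.35810852549889816)]
axis [0.01245378 0.99992245 0.        ]
tab [[ 0.5103 -0.0425  0.081 ]
 [ 0.51   -0.0538  0.081 ]
 [ 0.4652 -0.052   0.081 ]
 [ 0.466  -0.0418  0.081 ]] [ 0.4878818  -0.04750996  0.081     ] ty [-0.0398 -0.0511 -0.0499 -0.0397]
bar [[ 0.5566 -0.0422  0.039 ]
 [ 0.5562 -0.0541  0.039 ]
 [ 0.4214 -0.052   0.039 ]
 [ 0.4217 -0.0409  0.039 ]] [ 0.48898023 -0.04730442  0.039     ] ty [-0.0389 -0.0508 -0.0505 -0.0394]
blank [[0.5188 0.145  0.038 ]
 [0.5154 0.114  0.038 ]
 [0.4576 0.1238 0.038 ]
 [0.4634 0.152  0.038 ]] [0.48879965 0.13372238 0.038     ] ty [0.1478 0.1168 0.1258 0.1541]
```

View pics/wal.png

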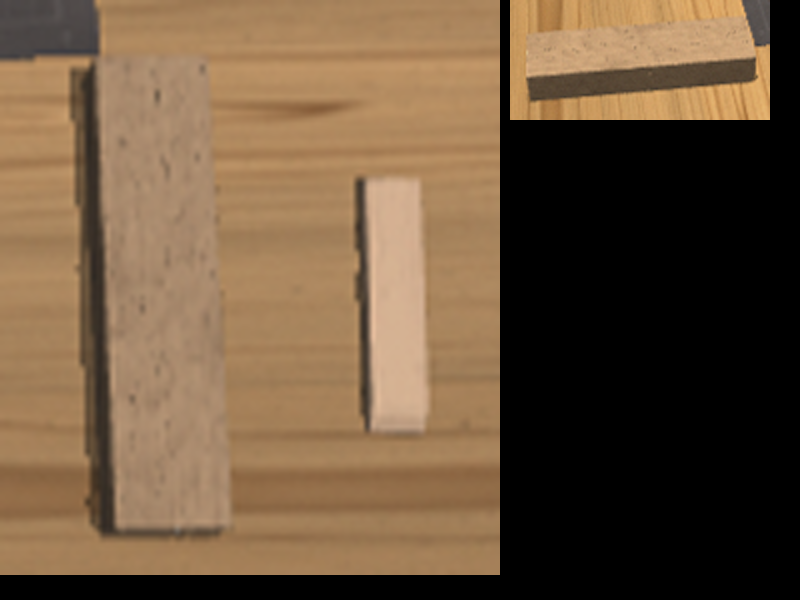

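The walnut top is at (97,57), (207,57), (230,528) and (115,530) in the 5x crop. The strop block to its right is separate.

```bash
cat >> h.py <<'E'
def go(x,y,z,yaw,tag=''):
    "turn first, then shift in the turned tool axes; yaw = world angle of tool x, deg"
    from scipy.spatial.transform import Rotation as Ro
    s=r.sense(); w=s['tcp_rot']; R=Ro.from_quat([w[1],w[2],w[3],w[0]]).as_matrix()
    now=np.degrees(np.arctan2(R[1,0],R[0,0])); t=np.radians((now-yaw+180)%360-180)
    a=np.radians(yaw); M=np.array([[np.cos(a),np.sin(a),0],[np.sin(a),-np.cos(a),0],[0,0,-1]])
    print(tag,'turn',t.round(3),'shift',(M@(np.array([x,y,z])-s['position'])).round(4),'yaw',now.round(2),'tilt',R[2].round(3),'pos',s['position'].round(4),'q',s['qpos'].round(2),'F',s['contact_force'].round(1),'t',s['time_s'],'w',s['gripper_width'])
E
python3 - <<'E'
from h import *
c=capture('top')
q=np.array([onz(c,u/5+375-.4,v/5+150-.4,.041) for u,v in [(97,57),(207,57),(230,528),(115,530)]])
e=(q[0]+q[1]-q[2]-q[3]); print(q.round(4),q.mean(0),np.degrees(np.arctan2(e[1],e[0])),[np.linalg.norm(q[i]-q[i-1]).round(4) for i in range(4)])
go(.4883,-.0473,.12,-.7)
E
```

```text
[[ 0.599  -0.3197  0.041 ]
 [ 0.5977 -0.37    0.041 ]
 [ 0.383  -0.3657  0.041 ]
 [ 0.3834 -0.3152  0.041 ]] [ 0.49076143 -0.34264415  0.041     ] -1.1631357504183102 [np.float64(0.2157), np.float64(0.0503), np.float64(0.2148), np.float64(0.0505)]
 turn 0.243 shift [ 0.3385 -0.5652  0.1024] yaw 13.22 tilt [-0.    -0.001 -1.   ] pos [ 0.1429 -0.6083  0.2224] q [ 1.27  0.41 -0.01  1.6   0.01  1.13 -0.08] F [-0.2  1.  -0.8] t 0.3 w 0.08792080486962361
```

```bash
python3 -m pendant '{"linear":[[0,0,0],[0,0,0],[0.018,-0.03,0],[0.018,-0.03,0],[0.018,-0.03,0],[0.018,-0.03,0],[0.018,-0.03,0],[0.018,-0.03,0],[0.018,-0.03,0],[0.018,-0.03,0]],"turn":[0.12,0.12,0,0,0,0,0,0,0,0]}' 1 20
python3 -m pendant '{"linear":[[0.018,-0.03,0],[0.018,-0.03,0],[0.018,-0.03,0],[0.018,-0.03,0],[0.018,-0.03,0],[0.018,-0.03,0],[0.018,-0.03,0],[0.018,-0.03,0],[0.018,-0.03,0],[0.018,-0.03,0]],"turn":[0,0,0,0,0,0,0,0,0,0]}'
python3 -c "
from h import *
go(.4883,-.0473,.12,-.7)"
```

```text
time_s: 1.55
position: [0.2897, -0.3688, 0.2228]
tcp_rot: [0.0, 1.0, -0.005, 0.0]
contact_force: [0.8, 0.4, 0.9]
gripper_width: 0.0882
grip_force: 0.0
time_s: 2.8
position: [0.4724, -0.0705, 0.2228]
tcp_rot: [0.0, 1.0, -0.005, 0.0]
contact_force: [0.3, 0.3, 0.3]
gripper_width: 0.0876
grip_force: 0.0
 turn 0.003 shift [ 0.0156 -0.0234  0.1028] yaw -0.54 tilt [ 0.  0. -1.] pos [ 0.4724 -0.0705  0.2228] q [ 0.41  0.19 -0.41  1.92  0.09  1.05 -1.62] F [0.3 0.3 0.3] t 2.8 w 0.0875545514418363
```

```bash
python3 -m pendant '{"linear":[[0.008,-0.012,0.02],[0.008,-0.012,0.02],[0,0,0.02],[0,0,0.02],[0,0,0.01],[0,0,0]],"turn":[0.003,0,0,0,0,0]}'
python3 - <<'E'
from h import *
go(.4883,-.0473,.046,-.7)
c=capture('wrist');save(c,'w1')
E
```

```text
time_s: 3.55
position: [0.4879, -0.0476, 0.1323]
tcp_rot: [-0.0, 1.0, -0.006, -0.0]
contact_force: [0.3, 0.7, -0.4]
gripper_width: 0.0876
grip_force: 0.0
 turn 0.0 shift [ 0.0004 -0.0003  0.0863] yaw -0.7 tilt [-0.001 -0.    -1.   ] pos [ 0.4879 -0.0476  0.1323] q [ 0.34  0.32 -0.41  1.99  0.17  0.86 -1.74] F [ 0.3  0.7 -0.4] t 3.55 w 0.08760861872475358
```

View pics/w1.png

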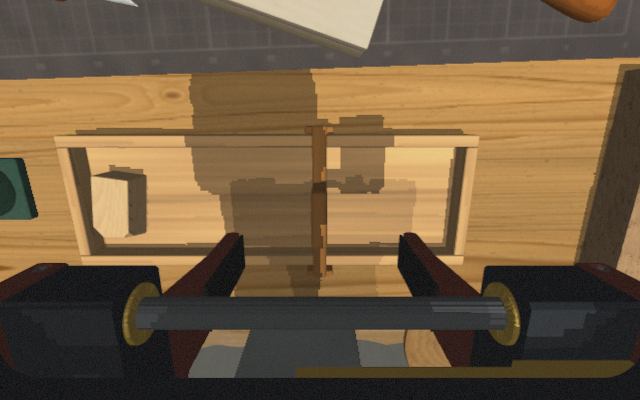

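The fingers straddle the tab evenly: the tab is at col 320 and the fingers are at 240 and 402. I'll descend and grip.

```bash
python3 -m pendant '{"linear":[[0,0,0.02],[0,0,0.02],[0,0,0.02],[0,0,0.015],[0,0,0.01],[0,0,0]],"turn":[0,0,0,0,0,0]}'
python3 -m pendant '{"linear":[[0,0,0],[0,0,0],[0,0,0],[0,0,0],[0,0,0],[0,0,0],[0,0,0],[0,0,0]],"turn":[0,0,0,0,0,0,0,0]}' -1 20
```

```text
time_s: 4.35
position: [0.488, -0.0476, 0.0474]
tcp_rot: [-0.0, 1.0, -0.006, -0.0]
contact_force: [0.5, 0.2, 0.2]
gripper_width: 0.088
grip_force: 0.0
time_s: 5.35
position: [0.4882, -0.0474, 0.0476]
tcp_rot: [-0.0, 1.0, -0.006, 0.0]
contact_force: [0.1, -0.7, -0.6]
gripper_width: 0.0117
grip_force: 20.0
```

Gripped: the width reads 12 mm. Now I'll slide it +125 mm in y.

```bash
python3 -m pendant '{"linear":[[0,-0.006,0],[0,-0.013,0],[0,-0.015,0],[0,-0.016,0],[0,-0.016,0],[0,-0.016,0],[0,-0.016,0],[0,-0.014,0],[0,-0.008,0],[0,-0.005,0]],"turn":[0,0,0,0,0,0,0,0,0,0]}'
python3 -m pendant '{"linear":[[0,0,0],[0,0,0]],"turn":[0,0]}'
python3 -m pendant '{"linear":[[0,0,0],[0,0,0],[0,0,0],[0,0,0]],"turn":[0,0,0,0]}' 0
python3 - <<'E'
from h import *
go(.4908,-.3426,.15,-1.2)
E
```

```text
time_s: 6.6
position: [0.4895, 0.0779, 0.0476]
tcp_rot: [0.0, 1.0, -0.006, -0.0]
contact_force: [-0.6, -2.1, 0.5]
gripper_width: 0.0121
grip_force: 20.0
time_s: 6.85
position: [0.4896, 0.0779, 0.0476]
tcp_rot: [-0.0, 1.0, -0.006, -0.0]
contact_force: [-1.6, 2.1, 0.4]
gripper_width: 0.0117
grip_force: 20.0
time_s: 7.35
position: [0.4898, 0.0772, 0.0476]
tcp_rot: [0.0, 1.0, -0.006, 0.0]
contact_force: [0.3, -0.5, -0.4]
gripper_width: 0.0439
grip_force: 0.0
 turn 0.008 shift [ 0.0098  0.4197 -0.1024] yaw -0.71 tilt [ 0.  0. -1.] pos [0.4898 0.0772 0.0476] q [ 0.05  0.46 -0.38  2.05  0.27  0.68 -2.08] F [ 0.3 -0.5 -0.4] t 7.35 w 0.04390992986384086
```

```bash
python3 -m pendant '{"linear":[[0,0,-0.02],[0,0,-0.03],[0,0,-0.03],[0,0,-0.022],[0.004,0.02,0],[0.006,0.04,0],[0,0.04,0],[0,0.04,0],[0,0.04,0],[0,0.04,0]],"turn":[0,0,0,0,0.008,0,0,0,0,0]}'
python3 -m pendant '{"linear":[[0,0.04,0],[0,0.04,0],[0,0.04,0],[0,0.04,0],[0,0.03,0],[0,0.01,0],[0,0,0]],"turn":[0,0,0,0,0,0,0]}' 1
python3 - <<'E'
from h import *
go(.4908,-.3426,.010,-1.2)
c=capture('wrist');save(c,'w2')
E
```

```text
time_s: 8.6
position: [0.4942, -0.1456, 0.1483]
tcp_rot: [0.0, 1.0, -0.011, -0.001]
contact_force: [0.3, -0.3, 0.8]
gripper_width: 0.044
grip_force: 0.0
time_s: 9.48
position: [0.4905, -0.3429, 0.1486]
tcp_rot: [-0.0, 1.0, -0.011, -0.001]
contact_force: [0.1, -0.3, 1.0]
gripper_width: 0.0878
grip_force: 0.0
 turn -0.001 shift [ 0.0003 -0.0003  0.1386] yaw -1.23 tilt [-0.001 -0.001 -1.   ] pos [ 0.4905 -0.3429  0.1486] q [ 0.72  0.45 -0.25  1.73  0.13  0.98 -1.18] F [ 0.1 -0.3  1. ] t 9.475 w 0.08779277533247436
```

View pics/w2.png

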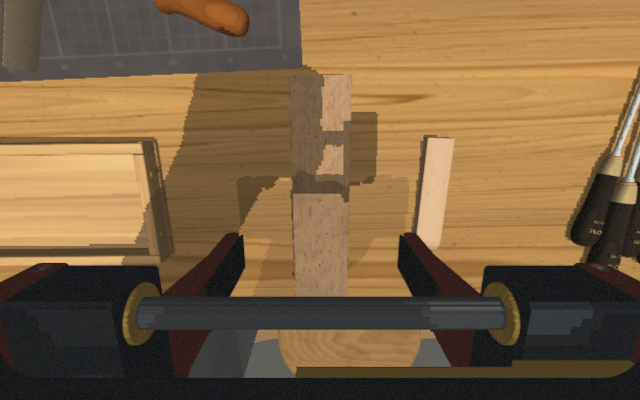

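The block is centred between the fingers (cols 293–350) and the strop block is clear. I'll descend and grip.

```bash
python3 -m pendant '{"linear":[[0,0,0.02],[0,0,0.025],[0,0,0.025],[0,0,0.025],[0,0,0.02],[0,0,0.014],[0,0,0.009],[0,0,0]],"turn":[0,0,0,0,0,0,0,0]}'
python3 -m pendant '{"linear":[[0,0,0],[0,0,0],[0,0,0],[0,0,0],[0,0,0],[0,0,0]],"turn":[0,0,0,0,0,0]}' -1 45
python3 -m pendant '{"linear":[[0,0,-0.01],[0,0,-0.02],[0,0,-0.025],[0,0,-0.025],[0,0,-0.025],[0,0,-0.02],[0,0,-0.01],[0,0,0]],"turn":[0,0,0,0,0,0,0,0]}'
```

```text
time_s: 10.52
position: [0.4913, -0.3422, 0.0114]
tcp_rot: [-0.0, 1.0, -0.01, -0.0]
contact_force: [0.5, 0.0, -0.1]
gripper_width: 0.0882
grip_force: 0.0
time_s: 11.28
position: [0.4915, -0.3428, 0.0119]
tcp_rot: [0.0, 1.0, -0.01, 0.0]
contact_force: [-0.1, -0.8, 2.9]
gripper_width: 0.0521
grip_force: 45.0
time_s: 12.28
position: [0.4917, -0.3429, 0.1477]
tcp_rot: [0.0, 1.0, -0.01, 0.001]
contact_force: [0.3, 0.8, -2.8]
gripper_width: 0.0526
grip_force: 45.0
```

Held (52 mm, −2.8 N). I'll turn it along the tray with a negative turn, which keeps joint 7 in range.

```bash
python3 -m pendant '{"linear":[[0,0,0],[0,0,0],[0,0,0],[0,0,0],[0,0,0],[0,0,0],[0,0,0],[0,0,0],[0,0,0],[0,0,0]],"turn":[-0.1,-0.165,-0.165,-0.165,-0.165,-0.165,-0.165,-0.165,-0.165,-0.165]}'
python3 - <<'E'
from h import *
go(.4888,-.0504,.148,89.29)
c=capture('top')
cv2.imwrite('pics/t2.png',cv2.resize(c['color'][145:275,170:430,::-1],None,fx=3,fy=3,interpolation=cv2.INTER_CUBIC))
E
```

```text
time_s: 13.52
position: [0.4908, -0.3424, 0.1456]
tcp_rot: [-0.001, 0.707, 0.707, -0.0]
contact_force: [0.2, -0.2, -2.9]
gripper_width: 0.052
grip_force: 45.0
 turn 0.012 shift [ 0.2919 -0.0056 -0.0024] yaw 89.97 tilt [ 0.001 -0.001 -1.   ] pos [ 0.4908 -0.3424  0.1456] q [ 0.97  0.52 -0.61  1.71  0.34  1.02  0.24] F [ 0.2 -0.2 -2.9] t 13.525 w 0.05197949503486743
```

View pics/t2.png

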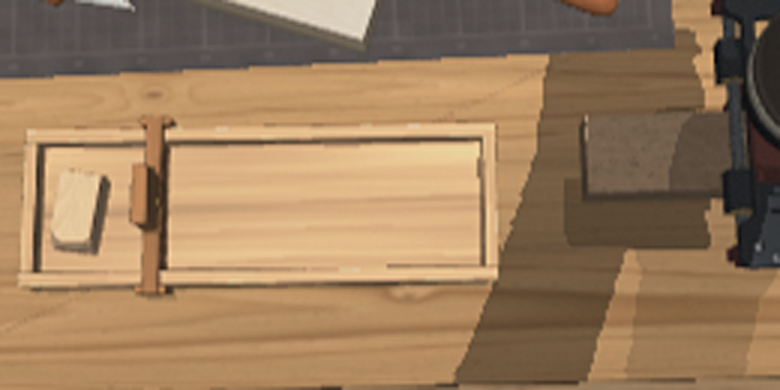

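The divider now stands at col ~152 of the 3x crop with the blank untouched and a clear gap between them. The long compartment is free and the block is held parallel to the tray.

```bash
python3 -m pendant '{"linear":[[0,0,0],[0.02,-0.002,0],[0.035,-0.002,0],[0.04,-0.002,0],[0.04,0,0],[0.04,0,0],[0.04,0,0],[0.04,0,0],[0.025,0,0],[0.012,0,0]],"turn":[0.012,0,0,0,0,0,0,0,0,0]}'
python3 -m pendant '{"linear":[[0,0,0.015],[0,0,0.025],[0,0,0.02],[0,0,0]],"turn":[0,0,0,0]}'
python3 - <<'E'
from h import *
go(.4888,-.0504,.020,89.29)
for n in ('top','side'):
    c=capture(n); a=c['color'][145:275,170:370] if n=='top' else c['color'][100:260,240:420]
    a=a[:,:,::-1]
    cv2.imwrite('pics/p_'+n+'.png',cv2.resize(a,None,fx=2,fy=2))
a=cv2.imread('pics/p_top.png');b=cv2.imread('pics/p_side.png');o=np.zeros((330,780,3),np.uint8);o[:260,:400]=a;o[:320,410:770]=b;cv2.imwrite('pics/p.png',o)
E
```

```text
time_s: 14.82
position: [0.49, -0.048, 0.1469]
tcp_rot: [0.0, 0.713, 0.701, 0.0]
contact_force: [0.3, -0.5, -3.0]
gripper_width: 0.0526
grip_force: 45.0
time_s: 15.32
position: [0.4889, -0.0518, 0.0845]
tcp_rot: [-0.002, 0.714, 0.7, -0.001]
contact_force: [-0.6, 0.0, -1.6]
gripper_width: 0.0524
grip_force: 45.0
 turn -0.007 shift [ 0.0014 -0.0001  0.0645] yaw 88.86 tilt [ 0.    -0.004 -1.   ] pos [ 0.4889 -0.0518  0.0845] q [ 0.54  0.45 -0.67  2.02  0.38  0.8  -0.37] F [-0.6  0.  -1.6] t 15.325 w 0.05235423632637954
```

View pics/p.png

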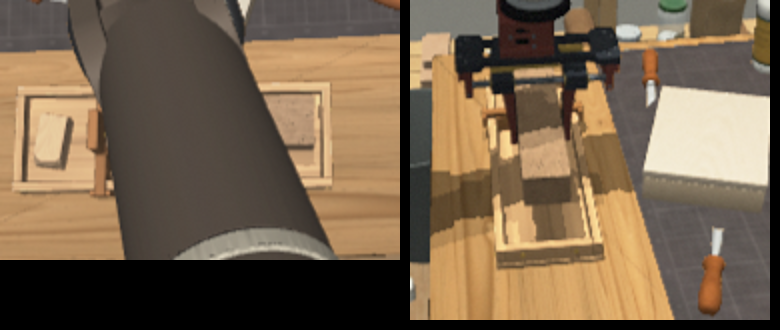

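The block hangs centred over the long compartment, with both ends inside the walls. I'll lower it most of the way, then creep down to contact.

```bash
python3 -m pendant '{"linear":[[0,0,0.01],[0.001,0,0.015],[0,0,0.015],[0,0,0.01],[0,0,0.006],[0,0,0.003],[0,0,0]],"turn":[-0.007,0,0,0,0,0,0]}'
python3 -c "
from h import *
go(.4888,-.0504,.0199,89.29)"
```

```text
time_s: 16.3
position: [0.4907, -0.0496, 0.0276]
tcp_rot: [0.0, 0.711, 0.703, 0.0]
contact_force: [-0.1, 1.4, -2.1]
gripper_width: 0.0521
grip_force: 45.0
 turn 0.002 shift [-0.0008 -0.0019  0.0077] yaw 89.38 tilt [-0.  0. -1.] pos [ 0.4907 -0.0496  0.0276] q [ 0.48  0.54 -0.61  2.05  0.48  0.69 -0.45] F [-0.1  1.4 -2.1] t 16.3 w 0.05209255520769739
```

```bash
python3 -m pendant '{"linear":[[0,0,0.002],[0,0,0.002],[0,0,0.0015],[0,0,0],[0,0,0]],"turn":[0,0,0,0,0]}'
python3 -m pendant '{"linear":[[0,0,0.001],[0,0,0],[0,0,0]],"turn":[0,0,0]}'
```

```text
time_s: 16.92
position: [0.4906, -0.0497, 0.0222]
tcp_rot: [0.0, 0.711, 0.703, -0.0]
contact_force: [-0.0, -0.5, -2.5]
gripper_width: 0.0523
grip_force: 45.0
time_s: 17.3
position: [0.4906, -0.0497, 0.0211]
tcp_rot: [0.0, 0.711, 0.703, 0.0]
contact_force: [-0.5, 0.1, -2.5]
gripper_width: 0.0523
grip_force: 45.0
```

```bash
python3 -m pendant '{"linear":[[0,0,0.0008],[0,0,0],[0,0,0]],"turn":[0,0,0]}'
python3 -m pendant '{"linear":[[0,0,0.0005],[0,0,0],[0,0,0]],"turn":[0,0,0]}'
```

```text
time_s: 17.68
position: [0.4906, -0.0496, 0.0203]
tcp_rot: [-0.0, 0.711, 0.703, -0.0]
contact_force: [0.6, 0.5, -2.7]
gripper_width: 0.0527
grip_force: 45.0
time_s: 18.05
position: [0.4907, -0.0496, 0.0199]
tcp_rot: [0.0, 0.711, 0.703, 0.0]
contact_force: [-0.4, 0.4, -2.8]
gripper_width: 0.0524
grip_force: 45.0
```

```bash
for i in 1 2; do :; done; python3 -m pendant '{"linear":[[0,0,0.0005],[0,0,0],[0,0,0]],"turn":[0,0,0]}'
python3 -m pendant '{"linear":[[0,0,0.0005],[0,0,0],[0,0,0]],"turn":[0,0,0]}'
```

```text
time_s: 18.42
position: [0.4907, -0.0497, 0.0199]
tcp_rot: [0.0, 0.711, 0.703, -0.0]
contact_force: [-1.8, -0.8, 6.6]
gripper_width: 0.0524
grip_force: 45.0
time_s: 18.8
position: [0.4907, -0.0497, 0.0198]
tcp_rot: [0.0, 0.711, 0.703, -0.0]
contact_force: [-4.4, -0.2, 12.8]
gripper_width: 0.0526
grip_force: 45.0
```

The block is on the floor (+13 N at exactly the expected height). I'll open only slightly so the fingers clear the walls, then rise.

```bash
python3 -m pendant '{"linear":[[0,0,-0.0008],[0,0,0],[0,0,0],[0,0,0]],"turn":[0,0,0,0]}' 0.36
python3 -m pendant '{"linear":[[0,0,-0.003],[0,0,-0.01],[0,0,-0.02],[0,0,-0.03],[0,0,-0.04],[0,0,-0.04],[0,0,-0.03],[0,0,0]],"turn":[0,0,0,0,0,0,0,0]}'
python3 -m pendant '{"linear":[[-0.03,0,0],[-0.04,0,0],[-0.04,0,0],[-0.04,0,0],[-0.04,0,0],[-0.04,0,0],[-0.04,0,0],[-0.03,0,0],[-0.02,0,0],[0,0,0]],"turn":[0,0,0,0,0,0,0,0,0,0]}'
python3 - <<'E'
from h import *
for n,(a,b,c_,d) in {'top':(150,265,170,350),'side':(115,250,250,370)}.items():
    c=capture(n); cv2.imwrite('pics/f_'+n+'.png',c['color'][a:b,c_:d,::-1])
o=np.zeros((540,800,3),np.uint8);a=cv2.imread('pics/f_top.png');b=cv2.imread('pics/f_side.png')
a=cv2.resize(a,None,fx=2.4,fy=2.4);b=cv2.resize(b,None,fx=2.9,fy=2.9);o[:a.shape[0],:a.shape[1]]=a;o[:b.shape[0],440:440+b.shape[1]]=b;cv2.imwrite('pics/f.png',o)
E
```

```text
time_s: 19.3
position: [0.4906, -0.0496, 0.0195]
tcp_rot: [-0.0, 0.711, 0.703, -0.0]
contact_force: [-0.0, -1.4, -0.0]
gripper_width: 0.0601
grip_force: 0.0
time_s: 20.3
position: [0.492, -0.0496, 0.1954]
tcp_rot: [0.002, 0.711, 0.703, 0.001]
contact_force: [-0.3, -0.3, -0.8]
gripper_width: 0.0595
grip_force: 0.0
time_s: 21.55
position: [0.4865, -0.3704, 0.1918]
tcp_rot: [-0.001, 0.712, 0.703, -0.0]
contact_force: [0.4, 0.7, 0.3]
gripper_width: 0.0593
grip_force: 0.0
```

View pics/f.png

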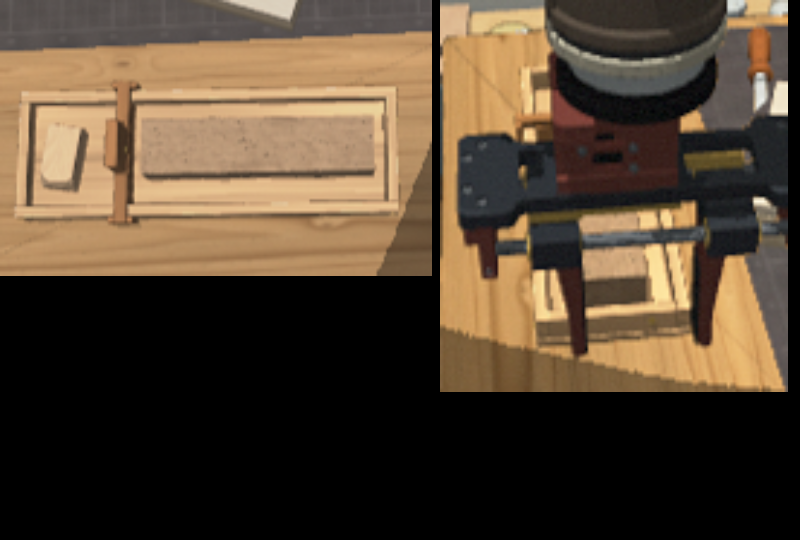

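The block lies flat in the long compartment, clear of the divider (col ~122) and the end wall (col ~387). The blank hasn't moved and the robot is clear of everything.

```bash
python3 -c "
from bench import order; print(order.close_job())"
```

```text
the job is handed in; nothing more can be done
None
```

The job is handed in at about 22 s: I slid the divider clear without touching the carved blank, and the final top view shows the walnut block set down flat along the tray in the long compartment.

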